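# Zero the depth drive and set it six clicks down

### The arm

A 7-joint arm with a two-finger parallel gripper is mounted at the origin on the work surface. World frame = base frame: x ahead of the robot, y to its left, z up, the work surface at z = 0. Lengths are in m, angles in rad, forces in N, time in s.
With the tool pointing down it reaches from about 0.4 to 0.875 m from the base axis. Payload 19.3 kg.
Tool frame: the origin (TCP) lies at the very end of the fingers, on their centre line; the grasp point (between the pads) lies 19 mm behind it; z points along the fingers, y is the line along which they close (so a half turn about z gives the same grasp; the last joint's range is limited). The gripper opens to 85 mm and grips with 20 to 120 N. Pads are 22 mm wide; open, the fingers measure 114 mm over their backs; the gripper's body (76 mm by 85 mm) begins 54 mm behind the grasp point. The pads swing forward as they close: fully open they stand 13 mm farther back than shut.
Start: joints at [-0.07, 0.521, -0.036, 1.599, 0.021, 1.021, -0.113], TCP at [0.625, -0, 0.231] pointing down, gripper open.
Joint ranges: [-2.91, 2.91], [-0.3, 2.13], [-1.5, 1.42], [0.17, 2.43], [-1.26, 4.41], [0.16, 1.93], [-2.52, 2.52]. Speed limits (rad/s): [1.89, 1.89, 2.39, 2.39, 3.01, 3.01, 3.01].

### API

Orientations are given as [roll, pitch, yaw] about the fixed x, y, z axes, in that order (R = Rz(yaw) Ry(pitch) Rx(roll)).
In Python, from workcell import bot gives the robot as it stands.
- The arm moves only by the shell command python3 -m crank 'ROWS' [FORCE]. ROWS is a JSON object of lists of equal length, an entry for each row: "travel": the shift along the world's x, y, z in cm, a list of three; "turn": the turn, a rotation vector about the world's x, y, z in degrees, a list of three; "gripper": the closure, from 0 (fully open) to 1 (shut). A call has exactly 5 rows; each row is the pose to reach, as a shift and turn from the pose commanded when the call began; what a row does not reach only later rows make up. A row lasts 1/10 s, in which the tool goes at most 50 mm and 8.59 degrees, less where a joint would pass 70% of its speed; a pose out of reach is approached as far as the arm can. A call with a gripper value outside its range is refused whole. The fingers move at their own pace and stop on an object; FORCE is the grip in N (left out, the last holds). Time passes only in rows, so rows that repeat a pose let the fingers close, or fill a call up. It gives the time, the measured TCP pose, the force, the opening and the grip force at its end, in the units of the state.
- bot.observe(): the state, without advancing time (a new reading comes with each control period).
- bot.grab_frame(name): name is "scene" or "side" or "wrist"; returns a dict with "pixels" (400x640x3 uint8, red, green, blue), "fx", "fy", "cx", "cy" (pixels), "extrinsics" (4x4, takes a point from world to camera coordinates). Camera axes: x right, y down, z forward; pixel columns grow to the right and rows downward; lengths in m; the calibration is good to about 2 mm. A picture is of the moment at which its call begins. There is no depth.
- bot.job_done(): hands the job in; it is judged then, once.
The state is a dict: "clock": time; "qpos": joint angles; "qd": joint speeds; "joint_efforts": joint torques, N m; "position": TCP position; "tool_rot": TCP orientation; "force": force on the tool from outside, world axes, zero at the start; "moment": the same for the moment, N m; "grip_width": finger opening in m; "finger_force": force on a finger pad.
Only numpy, scipy, OpenCV 4.12 (cv2) and the standard library are available. Lean on these libraries where they do the work, as an engineer would, in place of code of your own. Each camera call takes 0.05 s, during which the arm holds its last target. There are 200 camera calls.

### The job

Set the depth drive of the stereotaxic frame: turn its round click knob gently anticlockwise (seen from above) until you feel it come up against its end stop, without forcing the stop, then count exactly six clicks clockwise and let go of the knob. Then swing the orange lock lever all the way over to its other side, and leave the setting as it is. Do not touch the probe and leave the vial, the dish and the holder where they stand.

Things in the scene. Friction and masses are not known exactly. Their poses are not given: they have to be found in the camera images.
- drive: Depth-drive frame, fixed to the bench: white plate 280 x 300 x 12 mm, two columns. Origin at bench height, z up. Grey drive head (84 along x, 90 along y, flat top 170 mm above the bench) at x 0, y +50 mm carries the knob; lock column at x 0, y -85 mm carries the lever on a dark block up to 165 mm high. Knob and lever are the highest parts. Carriage and probe are on the +x side, below 120 mm.
- knob_grip (a point): Point on the click knob's vertical axis at grip height, 194 mm above the bench, fixed to the frame (does not turn). Knob: round fluted aluminium, 40 mm across, 174 to 206 mm above the bench, grip from above at any yaw; it looks the same at every click. One click is 24 degrees and takes 0.1 to 0.15 N m; let go, the knob drops into the nearest click. It starts 2 to 4 clicks clockwise of click zero.
- carriage (a joint): Travel of the brass carriage that the knob drives, in m: 0 at click zero by the end stop, +0.0001 (0.1 mm down) per clockwise click, 0.0006 at six clicks. A single reading is uncertain by several clicks.
- stop: End stop of the knob, a spring buffer hidden in the drive head; its pose does not tell the knob's angle. It is met a part of a click anticlockwise past click zero; from there the torque does not drop as after a click but keeps rising, about 0.04 N m per degree. It is overloaded at about 0.55 N m (22 N at 27 mm radius): stop turning at 0.25 to 0.35. Let go there, the knob drops back to click zero.
- probe: Brass carriage with its 90 mm steel arm and the delicate probe: black sleeve 12 mm across with a thin steel rod, hanging from the arm over the black bed. All on the frame's +x side: from 28 to 135 mm beyond the knob's axis, below 120 mm. Origin at the carriage's centre. Not to be touched.
- lock (a joint): Lock lever angle in rad: 0 leaning to the frame's -x side (open), 1.0 fully over to the +x side (locked). Starts between 0 and 0.12. It swings about the frame's y axis and stays where it is left; about 0.06 N m moves it.
- lock_tip (a point): Centre of the orange ball (26 mm across) on the lock lever. Lever hinge: frame x 0, y -85 mm, 162 mm above the bench; lever length 55 mm. The ball is 210 mm above the bench at both ends of its swing, 217 mm halfway; frame x -26 mm when open, +26 mm when locked. It is 135 mm from the knob's axis along the frame's y.
- vial: Loose amber vial with a blue cap, 34 mm across, 75 mm tall, standing on the bench. Origin at the centre of its underside. Leave alone.
- dish: Loose small steel dish, 70 mm across, 22 mm high, on the bench. Origin at the centre of its underside. Leave alone.
- holder: Loose dark steel probe holder, 78 x 28 mm, 32 mm high, lying on the bench. Origin at its underside. Leave alone.

How it is judged:
By the outcome, as a careful person would: the job done as asked, in the order asked, and still so for the second after the job is handed in, with the robot touching nothing.
It also fails if it takes over 72 s, if anything falls off the work surface, if the arm or the gripper's body presses on something with over 40 N, if the wrist force passes 120 N, or if a joint passes its speed limit or range.

## Working session

There is one attempt and no reset: what is moved stays moved. The work goes in short steps, Python scripts to look and compute and a shell command to move; the robot and the scene stay as the last step left them, time stands still between calls to the robot, and variables do not carry over. Pictures are saved under pics/ and viewed, at most 10 in all, crops included, and the job is handed in when it is done.

```bash
mkdir -p pics
python3 - <<'E'
from workcell import bot
import cv2,numpy as np
s=bot.observe();print({k:np.round(v,3).tolist() for k,v in s.items()})
ims=[]
for n in("scene","side"):
    f=bot.grab_frame(n);np.savez(n,**f);cv2.imwrite(f"pics/{n}0.png",f["pixels"][:,:,::-1]);print(n,f["fx"],f["cx"],f["cy"],np.round(f["extrinsics"],3).tolist())
E
```

```text
{'clock': 0.0, 'qpos': [-0.07, 0.522, -0.036, 1.6, 0.021, 1.021, -0.113], 'qd': [0.001, -0.002, -0.001, 0.001, 0.002, -0.002, -0.0], 'joint_efforts': [-0.004, -92.711, 1.978, -36.993, 0.018, 0.008, -0.0], 'position': [0.625, -0.0, 0.231], 'tool_rot': [-3.14, 0.0, 1.571], 'force': [-0.587, 0.147, 0.5], 'moment': [0.015, -0.046, 0.045], 'finger_force': 0.0, 'grip_width': 0.085}
scene 384.13455892609255 317.79993402566515 200.41392358918932 [[0.04, 0.999, 0.003, -0.058], [0.793, -0.03, -0.608, -0.366], [-0.608, 0.027, -0.794, 1.379], [0.0, 0.0, 0.0, 1.0]]
side 365.49020787981493 318.41025978366565 202.2419386247027 [[-0.663, -0.748, 0.007, 0.415], [-0.416, 0.362, -0.834, 0.343], [0.622, -0.556, -0.551, 0.533], [0.0, 0.0, 0.0, 1.0]]
```

View pics/scene0.png

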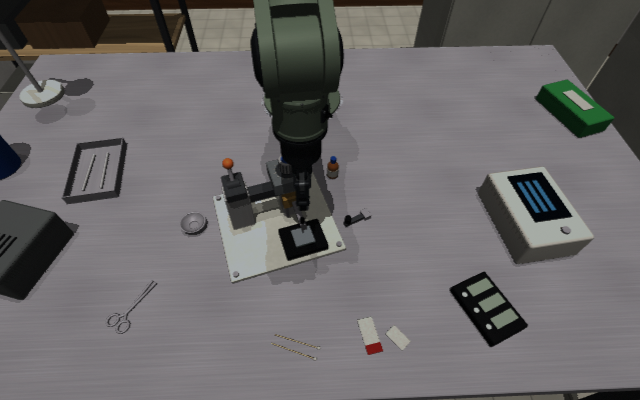

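View pics/side0.png

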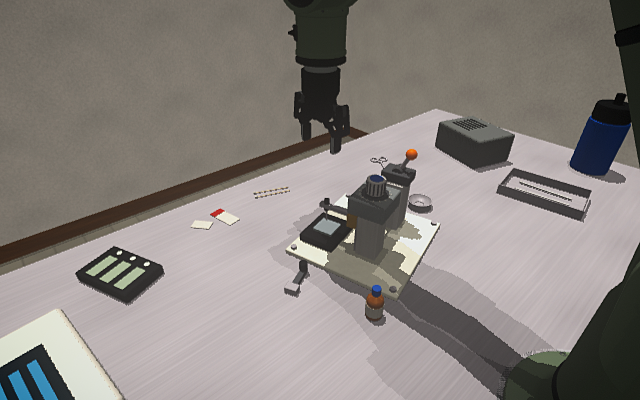

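The scene view shows the ball at (228,163), plate screws at about (236,274), (340,245) and (219,198); the arm hides the knob. The side view shows the knob top at about (376,180), the ball at (411,154), and the vial at (376,300).

```bash
cat > h.py <<'E'
import numpy as np,cv2
def ray(f,u,v):
    E=f["extrinsics"];R=E[:3,:3];c=-R.T@E[:3,3]
    return c,R.T@np.array([(u-f["cx"])/f["fx"],(v-f["cy"])/f["fy"],1.])
def plane(f,u,v,z):
    c,d=ray(f,u,v);return c+d*(z-c[2])/d[2]
def orange(f):
    h=cv2.cvtColor(f["pixels"],cv2.COLOR_RGB2HSV);m=cv2.inRange(h,(4,170,120),(16,255,255))
    n,l,s,c=cv2.connectedComponentsWithStats(m);return [(s[i,4],*np.round(c[i],1)) for i in range(1,n) if s[i,4]>8]
def tri(a,b):
    (c1,d1),(c2,d2)=a,b
    t=np.linalg.lstsq(np.c_[d1,-d2],c2-c1,rcond=None)[0];p,q=c1+t[0]*d1,c2+t[1]*d2
    return (p+q)/2,np.linalg.norm(p-q)
E
python3 - <<'E'
from h import *
S,D=[dict(np.load(n+".npz")) for n in("scene","side")]
print(orange(S),orange(D))
o=max([o for o in orange(S) if o[2]<180]);p=max([o for o in orange(D) if o[2]<170])
print("ball",tri(ray(S,*o[1:]),ray(D,*p[1:])))
a,b,c=[plane(S,*q,.012) for q in((236,274),(340,245),(219,198))]
print(a,b,c,np.degrees(np.arctan2(*(b-a)[[1,0]]))-90,np.degrees(np.arctan2(*(a-c)[[1,0]])),np.linalg.norm(a-b),np.linalg.norm(a-c),"centre",(b+c)/2)
print("knob",plane(D,376,180,.206))
cv2.imwrite("pics/c1.png",cv2.resize(D["pixels"][130:280,270:450,::-1],None,fx=4,fy=4,interpolation=2))
E
```

```text
[(np.int32(56), np.float64(227.0), np.float64(161.8))] [(np.int32(61), np.float64(411.1), np.float64(152.2)), (np.int32(59), np.float64(373.2), np.float64(297.8))]
ball (array([ 0.50888117, -0.17440217,  0.21716234]), np.float64(4.4070613558355513e-07))
[ 0.69278163 -0.17102078  0.012     ] [0.62019379 0.09060051 0.012     ] [ 0.45361396 -0.24020111  0.012     ] 15.506881085895841 16.132752853903288 0.2715044931629118 0.24897206502574767 centre [ 0.53690387 -0.0748003   0.012     ]
knob [ 0.48994093 -0.03388396  0.206     ]
```

View pics/c1.png

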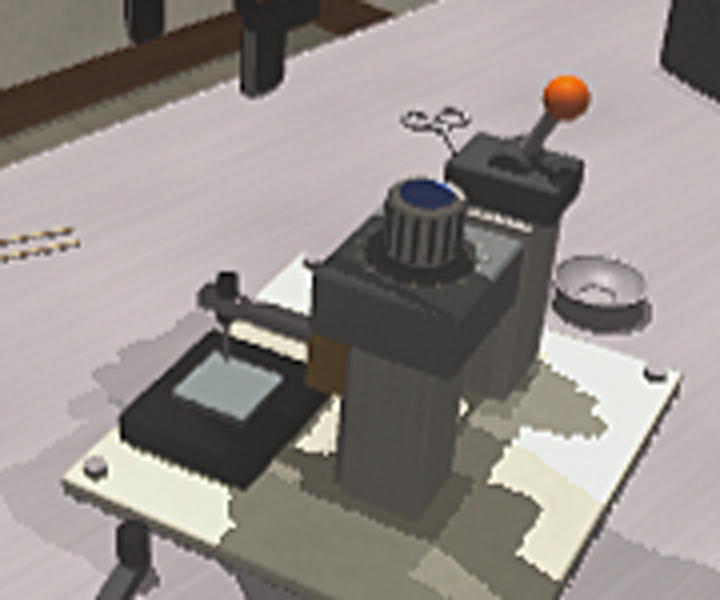

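The crop shows the knob's blue cap centred at about side pixel (377,178) and the ball at (411.5,154.5). The frame yaw is about 15.5°.

```bash
python3 - <<'E'
from h import *
S,D=[dict(np.load(n+".npz")) for n in("scene","side")]
print("knob",plane(D,377,178.3,.206), "ball S/D@.211",plane(S,227.6,162.8,.211),plane(D,411.5,154.3,.211))
E
python3 -m crank '{"travel":[[-3,-1,3],[-6,-2,5],[-9,-3,6],[-11.5,-3.5,6],[-11.5,-3.5,6]],"turn":[[0,0,0],[0,0,0],[0,0,0],[0,0,0],[0,0,0]],"gripper":[0,0,0,0,0]}' 40
python3 -m crank '{"travel":[[0,0,0],[0,0,0],[0,0,0],[0,0,0],[0,0,0]],"turn":[[0,0,0],[0,0,0],[0,0,0],[0,0,0],[0,0,0]],"gripper":[0,0,0,0,0]}'
python3 - <<'E'
from workcell import bot
from h import *
for n in("wrist","scene"):
    f=bot.grab_frame(n);np.savez(n+"1",**f);cv2.imwrite(f"pics/{n}1.png",f["pixels"][:,:,::-1])
E
```

```text
knob [ 0.49320366 -0.04074887  0.206     ] ball S/D@.211 [ 0.50628674 -0.1744019   0.211     ] [ 0.50884259 -0.17733674  0.211     ]
clock: 0.6
position: [0.5077, -0.0361, 0.2919]
tool_rot: [3.142, 0.0, 1.569]
force: [0.7, 0.2, -0.1]
grip_width: 0.0856
finger_force: 0.0
clock: 1.1
position: [0.5102, -0.0349, 0.291]
tool_rot: [-3.141, 0.0, 1.571]
force: [-0.6, 0.1, -0.3]
grip_width: 0.0855
finger_force: 0.0
```

View pics/wrist1.png

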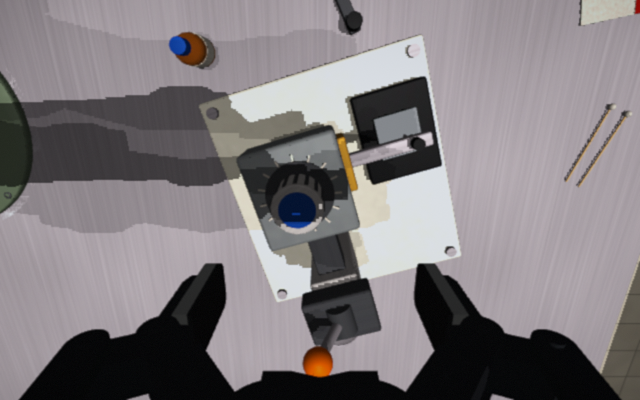

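The wrist view shows the knob's blue cap at about (298,209), the ball at (318,362), and plate screws at (212,113), (413,51), (450,251) and (282,294).

Run:
```python
from h import *
W=dict(np.load("wrist1.npz"))
h=cv2.cvtColor(W["pixels"],cv2.COLOR_RGB2HSV);m=cv2.inRange(h,(105,120,40),(130,255,255));m[:150]=0
c,r=cv2.minEnclosingCircle(np.vstack([k for k in cv2.findContours(m,0,2)[0] if cv2.contourArea(k)>50]));print(c,r)
print("knob",plane(W,*c,.206));print(orange(W))
print("ball",[plane(W,*o[1:],.211) for o in orange(W)])
P=[plane(W,*q,.014) for q in((212,113),(413,51),(450,251),(282,294))];print(np.mean(P,0))
for i,j in((0,1),(3,2)):d=P[j]-P[i];print(np.degrees(np.arctan2(d[1],d[0])),np.linalg.norm(d))
for i,j in((3,0),(2,1)):d=P[j]-P[i];print(np.degrees(np.arctan2(d[1],d[0]))-90,np.linalg.norm(d))
```

```text
(296.6842041015625, 210.1368408203125) 18.718870162963867
knob [ 0.49364936 -0.03806608  0.206     ]
[(np.int32(504), np.float64(318.2), np.float64(365.6))]
ball [array([ 0.50925759, -0.17780953,  0.211     ])]
[ 0.53623731 -0.07805548  0.014     ]
16.207259984367223 0.2502413503085041
16.555922286665158 0.2496223793315926
16.410844877362365 0.2708452580270862
16.27933154390159 0.2693247423584875
```

```bash
cat > o.py <<'E'
from workcell import bot
import numpy as np
s=bot.observe();print("M",np.round(s["moment"],3),"F",np.round(s["force"],1),"p",np.round(s["position"],4),"j7",round(s["qpos"][6],3),"yaw",round(float(np.degrees(s["tool_rot"][2])),2),"g",round(s["grip_width"],4),round(s["finger_force"],1),"t",s["clock"])
E
python3 -m crank '{"travel":[[-0.8,-0.2,0],[-1.6,-0.35,-2],[-1.6,-0.35,-5],[-1.6,-0.35,-8],[-1.6,-0.35,-9]],"turn":[[0,0,0],[0,0,0],[0,0,0],[0,0,0],[0,0,0]],"gripper":[0,0,0,0,0]}' >/dev/null
python3 -m crank '{"travel":[[0,0,-1],[0,0,-2],[0,0,-2.5],[0,0,-2.5],[0,0,-2.5]],"turn":[[0,0,0],[0,0,0],[0,0,0],[0,0,0],[0,0,0]],"gripper":[0.2,0.3,0.3,0.3,0.3]}' >/dev/null
python3 o.py
python3 -m crank '{"travel":[[0,0,0],[0,0,0],[0,0,0],[0,0,0],[0,0,0]],"turn":[[0,0,0],[0,0,0],[0,0,0],[0,0,0],[0,0,0]],"gripper":[0.5,0.6,0.7,0.8,0.8]}' 40 >/dev/null
python3 o.py
python3 -m crank '{"travel":[[0,0,0],[0,0,0],[0,0,0],[0,0,0],[0,0,0]],"turn":[[0,0,0],[0,0,0],[0,0,0],[0,0,0],[0,0,0]],"gripper":[0.8,0.8,0.8,0.8,0.8]}' 40 >/dev/null
python3 o.py
```

```text
M [-0.006  0.056  0.001] F [-0.5  0.6  0.4] p [ 0.4943 -0.0386  0.1767] j7 -0.063 yaw 90.0 g 0.0596 0.0 t 2.2
M [ 0.146  1.684 -0.137] F [-7.1  1.  13.1] p [ 0.4935 -0.0385  0.1769] j7 -0.064 yaw 89.98 g 0.0387 38.7 t 2.7
M [ 0.102  1.688 -0.198] F [-7.9  1.5 13.5] p [ 0.4935 -0.0385  0.177 ] j7 -0.064 yaw 89.98 g 0.0388 38.7 t 3.2
```

```bash
python3 -m crank '{"travel":[[-0.05,0,0.1],[-0.1,0,0.1],[-0.1,0,0.1],[-0.1,0,0.1],[-0.1,0,0.1]],"turn":[[0,0,0],[0,0,0],[0,0,0],[0,0,0],[0,0,0]],"gripper":[0.8,0.8,0.8,0.8,0.8]}' 40 >/dev/null
python3 o.py
```

```text
M [-0.092 -1.319 -0.148] F [  5.5  -0.1 -11.6] p [ 0.4933 -0.0385  0.1772] j7 -0.064 yaw 90.0 g 0.0388 44.1 t 3.7
```

```bash
python3 -m crank '{"travel":[[0.04,0,-0.05],[0.04,0,-0.05],[0.04,0,-0.05],[0.04,0,-0.05],[0.04,0,-0.05]],"turn":[[0,0,0],[0,0,0],[0,0,0],[0,0,0],[0,0,0]],"gripper":[0.8,0.8,0.8,0.8,0.8]}' 40 >/dev/null
python3 o.py
for i in 1 2 3 4 5; do
python3 -m crank '{"travel":[[0,0,0],[0,0,0],[0,0,0],[0,0,0],[0,0,0]],"turn":[[0,0,2],[0,0,4],[0,0,6],[0,0,6],[0,0,6]],"gripper":[0.8,0.8,0.8,0.8,0.8]}' 40 >/dev/null
python3 o.py; done
```

```text
M [ 0.066  0.335 -0.166] F [-1.1  0.1  6.8] p [ 0.4934 -0.0385  0.1771] j7 -0.064 yaw 89.99 g 0.0387 45.6 t 4.2
M [0.067 0.217 0.125] F [-1.4 -0.1  6.7] p [ 0.4935 -0.0385  0.1771] j7 0.028 yaw 96.02 g 0.0387 45.7 t 4.7
M [0.046 0.254 0.186] F [-1.4  0.3  6.2] p [ 0.4935 -0.0385  0.1771] j7 0.119 yaw 102.02 g 0.0392 45.7 t 5.2
M [ 0.085  0.156 -0.002] F [-1.   0.   5.5] p [ 0.4935 -0.0385  0.1771] j7 0.21 yaw 108.01 g 0.0388 45.6 t 5.7
M [ 0.122  0.062 -0.066] F [-0.7  1.2  5.5] p [ 0.4935 -0.0385  0.1771] j7 0.301 yaw 114.01 g 0.0389 45.6 t 6.2
M [ 0.143  0.059 -0.096] F [-1.6 -0.3  5.2] p [ 0.4936 -0.0385  0.1771] j7 0.392 yaw 120.01 g 0.0389 45.6 t 6.7
```

```bash
for i in 1 2 3 4; do
python3 -m crank '{"travel":[[0,0,0],[0,0,0],[0,0,0],[0,0,0],[0,0,0]],"turn":[[0,0,2],[0,0,4],[0,0,4],[0,0,4],[0,0,4]],"gripper":[0.8,0.8,0.8,0.8,0.8]}' 40 >/dev/null
python3 o.py; done
```

```text
M [0.094 0.13  0.034] F [-0.7  0.4  5.3] p [ 0.4936 -0.0385  0.1771] j7 0.453 yaw 124.01 g 0.0385 45.6 t 7.2
M [0.113 0.055 0.034] F [-1.6  0.7  4.6] p [ 0.4936 -0.0384  0.1771] j7 0.514 yaw 128.01 g 0.039 45.6 t 7.7
M [0.127 0.057 0.012] F [-0.2  1.3  5.7] p [ 0.4936 -0.0384  0.1771] j7 0.574 yaw 132.01 g 0.0383 45.6 t 8.2
M [ 0.325 -0.007 -0.202] F [-0.4  1.2  5.7] p [ 0.4936 -0.0384  0.1771] j7 0.635 yaw 135.98 g 0.0386 45.6 t 8.7
```

```bash
for i in 1; do
python3 -m crank '{"travel":[[0,0,0],[0,0,0],[0,0,0],[0,0,0],[0,0,0]],"turn":[[0,0,0],[0,0,0],[0,0,0],[0,0,0],[0,0,0]],"gripper":[0.8,0.8,0.8,0.8,0.8]}' 40 >/dev/null
python3 o.py
python3 -m crank '{"travel":[[0,0,0],[0,0,0],[0,0,0],[0,0,0],[0,0,0]],"turn":[[0,0,1],[0,0,1],[0,0,1],[0,0,1],[0,0,1]],"gripper":[0.8,0.8,0.8,0.8,0.8]}' 40 >/dev/null
python3 o.py; 
done
```

```text
M [ 0.218 -0.02  -0.146] F [0.3 0.4 5.2] p [ 0.4936 -0.0384  0.1771] j7 0.635 yaw 135.98 g 0.0389 45.6 t 9.2
M [0.212 0.045 0.092] F [0.4 0.6 5.3] p [ 0.4936 -0.0384  0.177 ] j7 0.65 yaw 137.0 g 0.039 45.6 t 9.7
```

```bash
cat > o.py <<'E'
from workcell import bot
import numpy as np
m=[]
for i in range(4):
    s=bot.observe();m.append(s["moment"][2])
    if i<3: bot.grab_frame("wrist")
print("Mz",round(np.mean(m),3),np.round(m,2),"F",np.round(s["force"],1),"p",np.round(s["position"],4),"j7",round(s["qpos"][6],3),"yaw",round(float(np.degrees(s["tool_rot"][2])),2),"g",round(s["grip_width"],4),round(s["finger_force"],1),"t",s["clock"])
E
for i in 1 2 3 4 5; do
python3 -m crank '{"travel":[[0,0,0],[0,0,0],[0,0,0],[0,0,0],[0,0,0]],"turn":[[0,0,1],[0,0,2],[0,0,2],[0,0,2],[0,0,2]],"gripper":[0.8,0.8,0.8,0.8,0.8]}' 40 >/dev/null
python3 o.py; done
```

```text
Mz 0.024 [ 0.02 -0.    0.1  -0.03] F [-0.3  1.8  5.3] p [ 0.4936 -0.0384  0.1771] j7 0.681 yaw 138.99 g 0.0384 45.6 t 10.35
Mz -0.015 [-0.09 -0.   -0.    0.03] F [-0.  -0.1  6. ] p [ 0.4937 -0.0384  0.1771] j7 0.711 yaw 140.99 g 0.0382 45.6 t 11.0
Mz -0.02 [-0.03 -0.   -0.01 -0.04] F [-1.   0.4  5.5] p [ 0.4936 -0.0384  0.1771] j7 0.742 yaw 142.99 g 0.039 45.6 t 11.65
Mz -0.084 [-0.09 -0.11 -0.03 -0.11] F [-0.5  1.3  4.5] p [ 0.4936 -0.0384  0.1771] j7 0.772 yaw 144.99 g 0.0384 45.6 t 12.3
Mz 0.139 [0.06 0.16 0.18 0.16] F [-0.1  1.3  5.6] p [ 0.4937 -0.0384  0.1771] j7 0.803 yaw 147.0 g 0.0386 45.6 t 12.95
```

```bash
for i in 1 2 3 4; do
python3 -m crank '{"travel":[[0,0,0],[0,0,0],[0,0,0],[0,0,0],[0,0,0]],"turn":[[0,0,1],[0,0,2],[0,0,2],[0,0,2],[0,0,2]],"gripper":[0.8,0.8,0.8,0.8,0.8]}' 40 >/dev/null
python3 o.py; done
```

```text
Mz 0.052 [0.05 0.04 0.05 0.07] F [-0.   1.3  6.3] p [ 0.4937 -0.0384  0.1771] j7 0.833 yaw 149.0 g 0.0389 45.6 t 13.6
Mz 0.105 [0.16 0.1  0.06 0.1 ] F [-0.2  0.9  4.9] p [ 0.4937 -0.0384  0.1771] j7 0.863 yaw 151.0 g 0.0387 45.6 t 14.25
Mz 0.138 [0.11 0.12 0.17 0.15] F [-0.5  1.1  4.7] p [ 0.4937 -0.0384  0.1771] j7 0.894 yaw 153.0 g 0.0387 45.6 t 14.9
Mz 0.141 [0.17 0.13 0.13 0.12] F [-0.2 -0.5  5.7] p [ 0.4937 -0.0384  0.1771] j7 0.924 yaw 155.01 g 0.0388 45.6 t 15.55
```

```bash
for i in 1 2 3; do
python3 -m crank '{"travel":[[0,0,0],[0,0,0],[0,0,0],[0,0,0],[0,0,0]],"turn":[[0,0,1],[0,0,2],[0,0,2],[0,0,2],[0,0,2]],"gripper":[0.8,0.8,0.8,0.8,0.8]}' 40 >/dev/null
python3 o.py; done
```

```text
Mz -0.044 [-0.05 -0.01 -0.08 -0.04] F [-0.   1.7  5.6] p [ 0.4936 -0.0383  0.1771] j7 0.955 yaw 156.99 g 0.0385 45.6 t 16.2
Mz -0.116 [-0.15 -0.14 -0.11 -0.07] F [-0.2  1.2  5.1] p [ 0.4937 -0.0383  0.1771] j7 0.985 yaw 158.99 g 0.0387 45.6 t 16.85
Mz -0.112 [-0.12 -0.15 -0.09 -0.08] F [-0.1  2.1  4.7] p [ 0.4937 -0.0383  0.1771] j7 1.016 yaw 161.0 g 0.0388 45.6 t 17.5
```

```bash
for i in 1 2; do
python3 -m crank '{"travel":[[0,0,0],[0,0,0],[0,0,0],[0,0,0],[0,0,0]],"turn":[[0,0,1],[0,0,2],[0,0,2],[0,0,2],[0,0,2]],"gripper":[0.8,0.8,0.8,0.8,0.8]}' 40 >/dev/null
python3 o.py; done
```

```text
Mz -0.097 [-0.08 -0.08 -0.09 -0.14] F [-0.5  2.   5. ] p [ 0.4937 -0.0383  0.1771] j7 1.046 yaw 162.99 g 0.0386 45.7 t 18.15
Mz -0.142 [-0.12 -0.16 -0.14 -0.15] F [-0.4  2.2  4.6] p [ 0.4937 -0.0383  0.1771] j7 1.077 yaw 165.0 g 0.0386 45.7 t 18.8
```

```bash
for i in 1 2; do
python3 -m crank '{"travel":[[0,0,0],[0,0,0],[0,0,0],[0,0,0],[0,0,0]],"turn":[[0,0,1],[0,0,2],[0,0,2],[0,0,2],[0,0,2]],"gripper":[0.8,0.8,0.8,0.8,0.8]}' 40 >/dev/null
python3 o.py; done
```

```text
Mz -0.223 [-0.21 -0.21 -0.24 -0.22] F [-0.1  1.3  5.2] p [ 0.4937 -0.0383  0.1771] j7 1.107 yaw 166.99 g 0.0387 45.7 t 19.45
Mz -0.195 [-0.34 -0.19 -0.13 -0.12] F [-0.7  2.5  5.8] p [ 0.4936 -0.0383  0.1771] j7 1.137 yaw 169.0 g 0.0386 45.7 t 20.1
```

```bash
python3 o.py
python3 -m crank '{"travel":[[0,0,0],[0,0,0],[0,0,0],[0,0,0],[0,0,0]],"turn":[[0,0,1],[0,0,1],[0,0,1],[0,0,1],[0,0,1]],"gripper":[0.8,0.8,0.8,0.8,0.8]}' 40 >/dev/null
python3 o.py
```

```text
Mz -0.125 [-0.12 -0.15 -0.09 -0.14] F [-0.6  2.4  5.5] p [ 0.4936 -0.0383  0.1771] j7 1.137 yaw 169.0 g 0.0386 45.7 t 20.25
Mz -0.345 [-0.36 -0.36 -0.33 -0.33] F [-0.7  1.6  5.3] p [ 0.4936 -0.0383  0.1771] j7 1.153 yaw 169.98 g 0.0386 45.7 t 20.9
```

```bash
python3 o.py
python3 -m crank '{"travel":[[0,0,0],[0,0,0],[0,0,0],[0,0,0],[0,0,0]],"turn":[[0,0,0],[0,0,0],[0,0,0],[0,0,0],[0,0,0]],"gripper":[0.8,0.8,0.8,0.8,0.8]}' 40 >/dev/null
python3 o.py
```

```text
Mz -0.311 [-0.33 -0.33 -0.31 -0.28] F [-0.2  1.4  5.6] p [ 0.4936 -0.0383  0.1771] j7 1.153 yaw 169.99 g 0.0391 45.7 t 21.05
Mz -0.295 [-0.24 -0.3  -0.31 -0.32] F [-0.6  3.2  6.7] p [ 0.4936 -0.0383  0.1771] j7 1.153 yaw 169.99 g 0.0388 45.7 t 21.7
```

```bash
python3 -m crank '{"travel":[[0,0,0],[0,0,0],[0,0,0],[0,0,0],[0,0,0]],"turn":[[0,0,0],[0,0,0],[0,0,0],[0,0,0],[0,0,0]],"gripper":[0.3,0.3,0.3,0.3,0.3]}' 40 >/dev/null
python3 o.py
python3 -m crank '{"travel":[[0,0,0],[0,0,0],[0,0,0],[0,0,0],[0,0,0]],"turn":[[0,0,0],[0,0,0],[0,0,0],[0,0,0],[0,0,0]],"gripper":[0.5,0.6,0.7,0.8,0.8]}' 40 >/dev/null
python3 -m crank '{"travel":[[0,0,0],[0,0,0],[0,0,0],[0,0,0],[0,0,0]],"turn":[[0,0,0],[0,0,0],[0,0,0],[0,0,0],[0,0,0]],"gripper":[0.8,0.8,0.8,0.8,0.8]}' 40 >/dev/null
python3 o.py
```

```text
Mz -0.012 [-0.01 -0.   -0.01 -0.02] F [-0.3 -0.3  0.8] p [ 0.4934 -0.0385  0.1768] j7 1.153 yaw 170.0 g 0.0597 0.0 t 22.35
Mz -0.005 [-0.02  0.    0.01 -0.02] F [-1.8  2.2  5.3] p [ 0.4934 -0.0383  0.177 ] j7 1.153 yaw 170.01 g 0.0388 39.7 t 23.5
```

```bash
sed -i 's/range(4)/range(2)/;s/i<3/i<1/' o.py
for i in 1 2 3 4 5 6 7 8; do
python3 -m crank '{"travel":[[0,0,0],[0,0,0],[0,0,0],[0,0,0],[0,0,0]],"turn":[[0,0,-2],[0,0,-4],[0,0,-6],[0,0,-6],[0,0,-6]],"gripper":[0.8,0.8,0.8,0.8,0.8]}' 40 >/dev/null
python3 o.py; done
```

```text
Mz 0.133 [0.14 0.13] F [-2.3  1.4  5.2] p [ 0.4935 -0.0383  0.177 ] j7 1.062 yaw 164.02 g 0.0388 39.7 t 24.05
Mz -0.115 [-0.13 -0.1 ] F [-2.1  2.2  5.9] p [ 0.4935 -0.0383  0.177 ] j7 0.97 yaw 158.0 g 0.0386 39.6 t 24.6
Mz -0.172 [-0.16 -0.18] F [-2.2  1.1  6. ] p [ 0.4935 -0.0383  0.177 ] j7 0.879 yaw 151.99 g 0.0388 39.6 t 25.15
Mz -0.048 [-0.04 -0.05] F [-1.3  1.4  5.9] p [ 0.4934 -0.0383  0.177 ] j7 0.788 yaw 146.01 g 0.0391 39.6 t 25.7
Mz 0.006 [0.01 0.  ] F [-1.9  1.6  5.7] p [ 0.4934 -0.0383  0.177 ] j7 0.696 yaw 140.0 g 0.0386 39.7 t 26.25
Mz 0.037 [0.06 0.01] F [-2.8  1.6  6.1] p [ 0.4934 -0.0383  0.177 ] j7 0.605 yaw 134.01 g 0.039 39.7 t 26.8
Mz 0.019 [-0.    0.04] F [-1.4  2.7  6.1] p [ 0.4934 -0.0383  0.177 ] j7 0.514 yaw 128.01 g 0.0392 39.7 t 27.35
Mz -0.059 [-0.09 -0.03] F [-1.8  2.   5.8] p [ 0.4934 -0.0383  0.177 ] j7 0.422 yaw 122.0 g 0.0389 39.7 t 27.9
```

```bash
cd .;
for i in 1 2 3 4 5 6 7 8 9 10 11 12 13 14 15 16; do
python3 -m crank '{"travel":[[0,0,0],[0,0,0],[0,0,0],[0,0,0],[0,0,0]],"turn":[[0,0,-2],[0,0,-4],[0,0,-6],[0,0,-6],[0,0,-6]],"gripper":[0.8,0.8,0.8,0.8,0.8]}' 40 >/dev/null
python3 o.py; done
```

```text
Mz 0.019 [0.01 0.03] F [-2.2  1.3  6. ] p [ 0.4934 -0.0383  0.177 ] j7 0.331 yaw 116.01 g 0.0388 39.7 t 28.45
Mz 0.047 [0.07 0.03] F [-2.2  1.5  6.3] p [ 0.4934 -0.0384  0.177 ] j7 0.24 yaw 110.01 g 0.0388 39.7 t 29.0
Mz 0.014 [0.02 0.01] F [-1.8  2.3  5.6] p [ 0.4934 -0.0384  0.177 ] j7 0.149 yaw 104.0 g 0.0391 39.7 t 29.55
Mz -0.05 [-0.08 -0.02] F [-2.4  1.3  5.4] p [ 0.4934 -0.0384  0.177 ] j7 0.058 yaw 98.0 g 0.0387 39.7 t 30.1
Mz -0.069 [-0.03 -0.11] F [-2.5  1.6  6.7] p [ 0.4934 -0.0383  0.177 ] j7 -0.033 yaw 92.0 g 0.0391 39.7 t 30.65
Mz 0.013 [0.02 0.  ] F [-3.   1.7  5.2] p [ 0.4934 -0.0383  0.177 ] j7 -0.124 yaw 86.01 g 0.0387 39.7 t 31.2
Mz -0.006 [-0.01 -0.  ] F [-2.   1.   6.9] p [ 0.4934 -0.0383  0.177 ] j7 -0.215 yaw 80.01 g 0.0391 39.7 t 31.75
Mz -0.036 [-0.04 -0.03] F [-2.6  2.1  6.4] p [ 0.4934 -0.0383  0.177 ] j7 -0.306 yaw 74.0 g 0.0389 39.8 t 32.3
Mz -0.018 [-0.03 -0.01] F [-1.2  2.5  6.8] p [ 0.4934 -0.0383  0.177 ] j7 -0.396 yaw 68.0 g 0.039 39.8 t 32.85
Mz 0.059 [0.03 0.09] F [-3.4  1.7  6.1] p [ 0.4934 -0.0383  0.177 ] j7 -0.486 yaw 62.01 g 0.0387 39.8 t 33.4
Mz -0.022 [ 0.   -0.05] F [-2.4  1.4  6.7] p [ 0.4933 -0.0383  0.177 ] j7 -0.576 yaw 56.01 g 0.0391 39.8 t 33.95
Mz -0.026 [-0.01 -0.04] F [-3.2  2.5  7.1] p [ 0.4933 -0.0383  0.177 ] j7 -0.666 yaw 50.01 g 0.0392 39.8 t 34.5
Mz -0.006 [-0.   -0.01] F [-2.8  1.8  6.4] p [ 0.4933 -0.0383  0.177 ] j7 -0.756 yaw 44.0 g 0.0388 39.8 t 35.05
Mz 0.075 [0.07 0.08] F [-2.8  2.5  5.5] p [ 0.4933 -0.0383  0.177 ] j7 -0.846 yaw 38.01 g 0.0392 39.8 t 35.6
Mz 0.047 [0.04 0.05] F [-2.2  1.7  6.1] p [ 0.4933 -0.0383  0.177 ] j7 -0.935 yaw 32.01 g 0.0393 39.8 t 36.15
Mz -0.026 [ 0.   -0.05] F [-1.9  2.6  6.6] p [ 0.4933 -0.0383  0.177 ] j7 -1.024 yaw 26.01 g 0.039 39.8 t 36.7
```

```bash
sed -i 's/range(2)/range(6)/;s/i<1/i<5/' o.py
for i in 1 2 3 4 5; do
python3 -m crank '{"travel":[[0,0,0],[0,0,0],[0,0,0],[0,0,0],[0,0,0]],"turn":[[0,0,-2],[0,0,-3],[0,0,-3],[0,0,-3],[0,0,-3]],"gripper":[0.8,0.8,0.8,0.8,0.8]}' 40 >/dev/null
python3 o.py; done
```

```text
Mz 0.009 [-0.02 -0.03  0.01  0.03  0.01  0.05] F [-3.5  1.8  6.6] p [ 0.4933 -0.0383  0.177 ] j7 -1.069 yaw 23.01 g 0.0389 39.8 t 37.45
Mz 0.088 [0.09 0.06 0.09 0.   0.16 0.12] F [-2.3  2.5  6.4] p [ 0.4934 -0.0382  0.177 ] j7 -1.113 yaw 20.02 g 0.0391 39.8 t 38.2
Mz -0.005 [-0.01 -0.05 -0.    0.    0.04 -0.02] F [-2.9  1.6  6.6] p [ 0.4933 -0.0383  0.177 ] j7 -1.157 yaw 17.01 g 0.0392 39.8 t 38.95
Mz -0.113 [-0.1  -0.14 -0.13 -0.09 -0.13 -0.09] F [-3.   2.7  6.1] p [ 0.4933 -0.0382  0.177 ] j7 -1.202 yaw 14.0 g 0.039 39.8 t 39.7
Mz -0.163 [-0.18 -0.19 -0.18 -0.14 -0.13 -0.15] F [-2.   1.9  6. ] p [ 0.4933 -0.0382  0.177 ] j7 -1.246 yaw 11.0 g 0.0388 39.8 t 40.45
```

```bash
cd .;
for i in 1 2 3; do
python3 -m crank '{"travel":[[0,0,0],[0,0,0],[0,0,0],[0,0,0],[0,0,0]],"turn":[[0,0,2],[0,0,4],[0,0,5],[0,0,5],[0,0,5]],"gripper":[0.8,0.8,0.8,0.8,0.8]}' 40 >/dev/null
python3 o.py; done
```

```text
Mz 0.104 [0.06 0.1  0.12 0.1  0.12 0.13] F [-2.2  2.2  6.7] p [ 0.4934 -0.0383  0.177 ] j7 -1.172 yaw 16.02 g 0.0391 39.8 t 41.2
Mz 0.074 [0.06 0.12 0.08 0.01 0.07 0.11] F [-3.2  2.1  6.6] p [ 0.4933 -0.0383  0.177 ] j7 -1.098 yaw 21.02 g 0.0389 39.8 t 41.95
Mz 0.063 [0.06 0.07 0.07 0.04 0.03 0.11] F [-3.1  2.3  6.3] p [ 0.4933 -0.0383  0.177 ] j7 -1.024 yaw 26.02 g 0.0385 39.8 t 42.7
```

```bash
cd .;sed -i 's/range(6)/range(1)/' o.py
python3 -m crank '{"travel":[[0,0,0],[0,0,0],[0,0,0],[0,0,0],[0,0,0]],"turn":[[0,0,0],[0,0,0],[0,0,0],[0,0,0],[0,0,0]],"gripper":[0.3,0.3,0.3,0.3,0.3]}' 40 >/dev/null
python3 o.py
python3 -m crank '{"travel":[[0,0,1],[0,0,3],[0,0,6],[0,0,9],[0,0,9]],"turn":[[0,0,0],[0,0,0],[0,0,0],[0,0,0],[0,0,0]],"gripper":[0.3,0.3,0.3,0.3,0.3]}' 40 >/dev/null
python3 -m crank '{"travel":[[-1,-3,0],[-2,-7,0],[-3,-11,0],[-3,-15,0],[-3,-15,0]],"turn":[[0,0,-4],[0,0,-8],[0,0,-10],[0,0,-10],[0,0,-10]],"gripper":[1,1,1,1,1]}' 40 >/dev/null
python3 -m crank '{"travel":[[0,0,0],[0,0,0],[0,0,0],[0,0,0],[0,0,0]],"turn":[[0,0,0],[0,0,0],[0,0,0],[0,0,0],[0,0,0]],"gripper":[1,1,1,1,1]}' 40 >/dev/null
python3 o.py
python3 - <<'E'
from workcell import bot
import cv2,numpy as np
a=[bot.grab_frame(n)["pixels"][:,:,::-1] for n in("wrist","side")]
cv2.imwrite("pics/m2.png",np.hstack([cv2.resize(a[0],None,fx=.62,fy=.62),cv2.resize(a[1][60:308,260:460],(400,248*2))[:248]]) if 0 else np.vstack([a[0][180:400],a[1][100:300]]))
E
```

```text
Mz -0.002 [-0.] F [-0.3 -0.1 -0. ] p [ 0.4934 -0.0386  0.1768] j7 -1.024 yaw 25.99 g 0.0599 0.0 t 43.2
Mz -0.012 [-0.01] F [0.  0.3 0.2] p [ 0.4635 -0.188   0.2668] j7 -0.889 yaw 16.05 g -0.0003 0.0 t 44.75
```

View pics/m2.png

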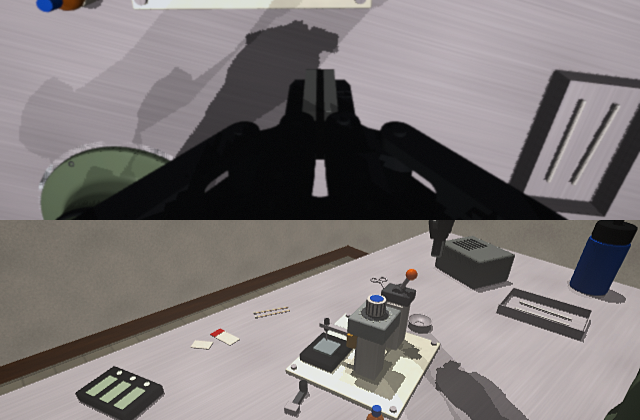

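The wrist crop shows the shut fingers over clear bench, and the side crop shows the ball still open at (411,274) in the picture with the gripper behind it. I'll lower and push.

```bash
python3 -m crank '{"travel":[[0,0,-2],[0,0,-4],[0,0,-6],[0,0,-7],[0,0,-7]],"turn":[[0,0,0],[0,0,0],[0,0,0],[0,0,0],[0,0,0]],"gripper":[1,1,1,1,1]}' 40 >/dev/null
python3 o.py
python3 -m crank '{"travel":[[0.6,0.15,0],[1.2,0.3,0],[1.7,0.5,0],[2.2,0.65,0],[2.7,0.8,0]],"turn":[[0,0,0],[0,0,0],[0,0,0],[0,0,0],[0,0,0]],"gripper":[1,1,1,1,1]}' >/dev/null
python3 o.py
python3 -m crank '{"travel":[[0.6,0.15,0],[1.2,0.3,0],[1.7,0.5,0],[2.2,0.65,0],[2.7,0.8,0]],"turn":[[0,0,0],[0,0,0],[0,0,0],[0,0,0],[0,0,0]],"gripper":[1,1,1,1,1]}' >/dev/null
python3 o.py
python3 -m crank '{"travel":[[0.2,0.05,0],[0.5,0.15,0],[0.7,0.2,0],[1,0.3,0],[1,0.3,0]],"turn":[[0,0,0],[0,0,0],[0,0,0],[0,0,0],[0,0,0]],"gripper":[1,1,1,1,1]}' >/dev/null
python3 o.py
```

```text
Mz -0.02 [-0.02] F [-0.5  0.3  0.9] p [ 0.4629 -0.1884  0.1959] j7 -0.844 yaw 16.0 g 0.0001 0.0 t 45.4
Mz -0.025 [-0.03] F [-2.3 -0.4  3.4] p [ 0.4907 -0.1804  0.1969] j7 -0.87 yaw 16.01 g -0.0001 1.3 t 45.95
Mz 0.074 [0.07] F [-2.  -1.   0.3] p [ 0.5179 -0.1723  0.1968] j7 -0.894 yaw 16.0 g 0.0 0.6 t 46.5
Mz 0.011 [0.01] F [0.3 0.2 0.2] p [ 0.5278 -0.1694  0.1968] j7 -0.902 yaw 16.01 g -0.0 0.0 t 47.05
```

```bash
for i in 1 2 3; do
python3 -m crank '{"travel":[[0.05,0,0],[0.1,0.03,0],[0.15,0.04,0],[0.2,0.06,0],[0.2,0.06,0]],"turn":[[0,0,0],[0,0,0],[0,0,0],[0,0,0],[0,0,0]],"gripper":[1,1,1,1,1]}' >/dev/null
python3 o.py
done
python3 - <<'E'
from workcell import bot
from h import *
for n in ("side",):
    f=bot.grab_frame(n);print(orange(f));cv2.imwrite("pics/s3.png",cv2.resize(f["pixels"][80:230,300:480,::-1],None,fx=3,fy=3))
E
```

```text
Mz 0.019 [0.02] F [-1.6 -0.6 -0.6] p [ 0.5294 -0.169   0.1968] j7 -0.904 yaw 16.0 g -0.0002 0.5 t 47.6
Mz 0.056 [0.06] F [-1.3 -0.8 -0.3] p [ 0.5315 -0.1683  0.1968] j7 -0.906 yaw 16.0 g -0.0002 0.4 t 48.15
Mz 0.003 [0.] F [-1.5 -0.1 -1.3] p [ 0.5335 -0.1677  0.1968] j7 -0.907 yaw 16.0 g 0.0001 0.4 t 48.7
[(np.int32(42), np.float64(390.4), np.float64(147.0)), (np.int32(10), np.float64(370.1), np.float64(295.3))]
```

View pics/s3.png

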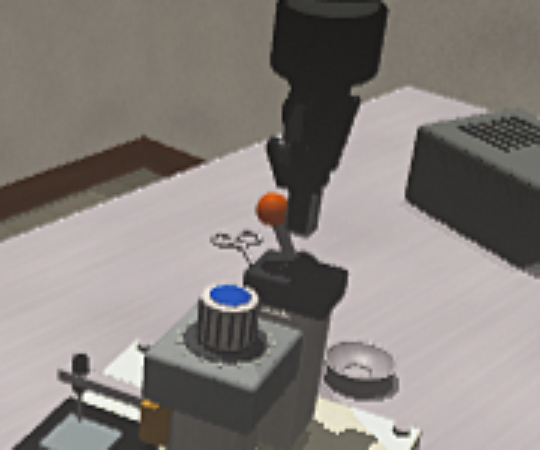

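The ball is past upright, at side pixel (390,148), with the fingers still behind it and only about 1.5 N of contact force. I'll keep pushing until the force rises.

```bash
for i in 1 2 3; do
python3 -m crank '{"travel":[[0.05,0,0],[0.1,0.03,0],[0.15,0.04,0],[0.2,0.06,0],[0.2,0.06,0]],"turn":[[0,0,0],[0,0,0],[0,0,0],[0,0,0],[0,0,0]],"gripper":[1,1,1,1,1]}' >/dev/null
python3 o.py
done
```

```text
Mz 0.015 [0.01] F [-7.7 -0.9  3.7] p [ 0.5343 -0.1675  0.1966] j7 -0.909 yaw 15.96 g -0.0001 4.4 t 49.3
Mz 0.064 [0.06] F [-19.9  -3.7   9.9] p [ 0.5347 -0.1675  0.1964] j7 -0.911 yaw 15.91 g 0.0002 10.2 t 49.85
Mz 0.082 [0.08] F [-32.4  -4.5  17.4] p [ 0.535  -0.1674  0.1963] j7 -0.912 yaw 15.86 g -0.0003 16.2 t 50.4
```

Firm stop reached. I'll back off, rise clear, then check.

```bash
python3 -m crank '{"travel":[[-0.5,-0.15,0],[-1.5,-0.4,0],[-2.5,-0.7,0],[-3.5,-1,0],[-3.5,-1,1]],"turn":[[0,0,0],[0,0,0],[0,0,0],[0,0,0],[0,0,0]],"gripper":[1,1,1,1,1]}' >/dev/null
python3 -m crank '{"travel":[[-1,0,3],[-2,0,6],[-2,0,9],[-2,0,10],[-2,0,10]],"turn":[[0,0,0],[0,0,0],[0,0,0],[0,0,0],[0,0,0]],"gripper":[1,1,1,1,1]}' >/dev/null
python3 o.py
python3 - <<'E'
from workcell import bot
from h import *
f,g=bot.grab_frame("side"),bot.grab_frame("scene");print(orange(f),orange(g))
p=np.array([.5313,-.168])+.026*np.array([.96,.281])
for c in(f,g):
    q=c["extrinsics"]@[*p,.21,1];print("expected",c["fx"]*q[0]/q[2]+c["cx"],c["fy"]*q[1]/q[2]+c["cy"])
E
```

```text
Mz -0.022 [-0.02] F [-0.4 -0.3 -0.5] p [ 0.4852 -0.176   0.3085] j7 -0.937 yaw 16.01 g -0.0001 0.0 t 51.45
[(np.int32(51), np.float64(390.0), np.float64(147.3))] [(np.int32(57), np.float64(231.1), np.float64(177.6))]
expected 390.4120575199388 149.94809086100543
expected 231.4992892343536 179.12800285725584
```

```bash
python3 -c "
from workcell import bot
print(bot.job_done())"
```

```text
the job is handed in; nothing more can be done
None
```

I turned the knob to its end stop (about 0.31 N m), set it six clicks clockwise by turning it 144° in one grip (the torque in the middle clicks was too faint to count them one by one), released it, pushed the lock lever fully over to its stop, and handed the job in at about 52 s.

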